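# Seat the culture-medium bottle in the bench stand, held where the stand lets the hand in

## Task

Put the clear bottle with the white cap and red-banded label into the empty well of the blue two-well bottle stand, standing upright on the well's floor. The well has no room for fingers beside the bottle, so hold it by its cap (if you have it round the body, set it down and take it again higher up), and lower it gently to the bottom: do not let it drop in. Leave the other bottles where they are.

Things in the scene. Friction and masses are not known exactly. Their poses are not given: they have to be found in the camera images.
- white_cap_bottle: Clear reagent bottle with a red band on its label and a ribbed white screw cap (fixed to it), standing upright on the worktop, loose, about 0.14 kg. Body 52 mm in diameter with sloping shoulders up to 90 mm; cap 36 mm in diameter, from 85 to 105 mm above the underside. Origin: centre of the underside; z up along the bottle. Round, so its yaw does not matter.
- free_well (a point): Centre of the floor of the empty well in the blue two-well bottle stand. The stand is a fixed block, 92 mm (its x) by 200 mm (its y), top 60 mm above the worktop, with two round upright wells side by side, 100 mm between centres. Each well is 72 mm in diameter with a flat floor 5 mm above the worktop, so 55 mm deep. This point lies on the floor on the well's axis; its z is up and its +y points along the stand to the other well, which is taken by the yellow-capped bottle.
- yellow_cap_bottle: Small clear bottle with a yellow cap, 44 mm in diameter and 88 mm tall, loose, standing in the other well of the stand (its top is 93 mm above the worktop). Origin: centre of its underside. To be left alone. (A wall cabinet hangs over the rear of the worktop, from about x = 0.6 m back and 0.56 m up: do not lift higher than needed.)
- black_cap_bottle: Brown (amber) bottle with a black cap and green label, 58 mm in diameter and 120 mm tall, loose, standing upright on the worktop. Origin: centre of its underside. To be left alone. (A clear specimen cup, 55 mm wide and 52 mm tall, stands in the same row; the two bottles and the cup stand in any order, at least 95 mm apart.)
Mind the look-alikes: they are no part of the job. Leave any purple look-alike of the white_cap_bottle alone.

How it is judged:
At the end, for the whole second after the job is handed in: White-capped bottle at rest and released in the empty well: underside within 6 mm of its floor and 15 mm of its axis, upright within 10 degrees; the brown bottle upright within 40 mm of its start; the yellow-capped bottle upright in its own well (horizontal distance between white_cap_bottle and free_well below 0.015 m and z of white_cap_bottle in the frame of free_well below 0.006 m and angle between each of white_cap_bottle, black_cap_bottle, yellow_cap_bottle's own z axis and vertical below 0.17 rad and linear speed of white_cap_bottle below 0.03 m/s and distance of black_cap_bottle from where it was at the start of the episode below 0.04 m and horizontal distance between yellow_cap_bottle and free_well above 0.08 m); the robot touches nothing.
It fails at once if the white-capped bottle is dropped into the well (falls faster than 0.5 m/s inside it) (horizontal distance between white_cap_bottle and free_well below 0.04 m and z of white_cap_bottle in the frame of free_well below 0.05 m and linear speed of white_cap_bottle above 0.5 m/s).
It fails at once if another bottle is shifted by more than 40 mm (distance of any of black_cap_bottle, yellow_cap_bottle from where it was at the start of the episode above 0.04 m).
It also fails if it takes over 35 s, if anything falls off the work surface, if the arm or the gripper's body presses on something with over 40 N, if the wrist force passes 120 N, or if a joint passes its speed limit or range.

## Robot

A 6-joint arm with a two-finger parallel gripper is mounted at the origin on a cart in front of the work surface, level with it; the furniture and walls round the work are solid. World frame = base frame: x ahead of the robot, y to its left, z up, the work surface at z = 0. Lengths are in m, angles in rad, forces in N, time in s.
With the tool pointing down it reaches from about 0.225 to 0.875 m from the base axis. Payload 3.4 kg.
Tool frame: the origin (TCP) lies where the fingers leave the gripper's body, on its centre line; the fingertips stand 73 mm ahead of it and the grasp point (between the pads) lies 54 mm ahead of it (manip.grip_point_offset is the distance from the TCP to the grasp point, in m); z points along the fingers, y is the line along which they close (so a half turn about z gives the same grasp; the last joint's range is limited). The gripper opens to 85 mm and grips with 20 to 120 N. Pads are 22 mm wide; open, the fingers measure 114 mm over their backs; the gripper's body (76 mm by 85 mm) begins 54 mm behind the grasp point. The pads swing forward as they close: fully open they stand 13 mm farther back than shut.
Start: joints at [-1.264, 0.276, 1.505, -0, 1.361, -0.121], TCP at [0.239, -0.523, 0.304] pointing down, gripper open.
Joint ranges: [-2.89, 2.89], [-0.75, 2.08], [0.22, 2.7], [-1.18, 4.32], [0.11, 2.71], [-2.7, 2.7]. Speed limits (rad/s): [2.57, 2.57, 3.14, 3.14, 3.14, 3.14].

## Interface

Orientations are given as a unit quaternion [w, x, y, z].
In Python, from rig import sensors, cams, manip, spotter gives the robot as it stands.
- The arm moves only by the tool drive_tool, never from a script. Its argument "targets" is a list of rows, each a list of 4 numbers: the shift along the world's x, y, z in m, then the turn about the world's z in degrees. In form: [[dx, dy, dz, spin], ...]. A call has exactly 5 rows; each row shifts and turns the commanded pose from where the row before left it; what a row does not reach is not made up. A row lasts 1/8 s, in which the tool goes at most 62.5 mm and 10.7 degrees, less where a joint would pass 70% of its speed; a pose out of reach is approached as far as the arm can. A call is refused whole if a number of a shift passes 0.0625 or a number of a turn 10.7, either way. A call with a gripper value outside its range is refused whole. "jaw" is the finger opening in m, from 0 to 0.0854, set as the call begins (left out, the last holds). The fingers move at their own pace and stop on an object; "force" is the grip in N (left out, the last holds). Time passes only in rows, so rows that do not move let the fingers close, or fill a call up. It gives the time, the measured TCP pose, the force and the opening at its end, in the units of the state.
- sensors.get_state(): the state, without advancing time (a new reading comes with each control period).
- cams.get_image(name): name is "scene" or "top" or "wrist"; returns a dict with "color" (420x560x3 uint8, red, green, blue), "intrinsics" (3x3 intrinsics, pixels), "D" ([k1, k2, p1, p2, k3] as OpenCV has them; the pictures are not rectified), "R" (3x3) and "t" (3): a world point X has camera coordinates R X + t. Camera axes: x right, y down, z forward; pixel columns grow to the right and rows downward; lengths in m; the calibration is good to about 2 mm. A picture is of the moment at which its call begins. There is no depth.
- manip.sign_off(): hands the job in, once; it reports no verdict.
Trained networks look in the newest picture that a camera, given by its name, has taken for a name from the list of things; names that differ only in an ending like _2 or _b are one class to them, and where a whole thing is asked for, a point or a joint stands for the part that bears it (a point fixed in the world has none). Each returns a list of dicts, best first, with "score" (0 to 1); they miss things now and then, are a little off and sometimes report something else, mostly with a low value. They report only what shows in the picture. A call takes as long as a camera call. They do not tell look-alikes from the thing itself.
- spotter.find_in(query, camera): "point" ([x, y, z] in m, in world coordinates, good to about 4 mm: the middle of the surface that is visible of it).
- spotter.landmark_of(query, camera): "point" ([x, y, z] in m, in world coordinates, good to about 4 mm: a listed point, or the origin of a listed thing).
The state is a dict: "clock": time; "qpos": joint angles; "qd": joint speeds; "effort": joint torques, N m; "position": TCP position; "ee_rot": TCP orientation; "contact_force": force on the tool from outside, world axes, zero at the start; "moment": the same for the moment, N m; "width": finger opening in m.
Only numpy, scipy, OpenCV 4.12 (cv2) and the standard library are available. Lean on these libraries where they do the work, as an engineer would, in place of code of your own. Each camera call takes 0.05 s, during which the arm holds its last target. There are 200 camera calls.

## Working session

There is one attempt and no reset: what is moved stays moved. The work goes in short steps, Python scripts to look and compute and a tool call to move; the robot and the scene stay as the last step left them, time stands still between calls to the robot, and variables do not carry over. Pictures are saved under pics/ and viewed, on a budget of 10 in all, crops included, one or two more only if the job needs it, and the job is handed in when it is done.

Besides the shell and the picture viewer there is one more tool, called after "Call:" in YAML: its name, and indented under it one key for each argument. drive_tool: Moves the arm, as the interface text tells. Its arguments: {"type":"object","properties":{"targets":{"type":"array","items":{"type":"array","items":{"type":"number"}}},"jaw":{"type":"number"},"force":{"type":"number"}},"required":["targets"]}

```bash
mkdir -p pics; cat > h.py <<'E'
import numpy as np, cv2
from rig import sensors, cams, manip, spotter
def snap(cam,fn):
    im=cams.get_image(cam); cv2.imwrite('pics/'+fn,cv2.cvtColor(im['color'],cv2.COLOR_RGB2BGR)); return im
def proj(im,p):
    r,_=cv2.Rodrigues(np.array(im['R'])); return cv2.projectPoints(np.array([p],float),r,np.array(im['t'],float),np.array(im['intrinsics']),np.array(im['D']))[0].ravel().round(0)
def back(im,uv,z):
    n=cv2.undistortPoints(np.array([[uv]],float),np.array(im['intrinsics']),np.array(im['D'])).ravel()
    R=np.array(im['R']);C=-R.T@np.array(im['t']);d=R.T@np.array([n[0],n[1],1]);return (C+d*(z-C[2])/d[2]).round(4)
E
python3 - <<'E'
from h import *
a=snap('top','top1.png');b=snap('scene','scene1.png')
cv2.imwrite('pics/both1.png',cv2.resize(np.hstack([a['color'],b['color']])[:,:,::-1],(1120,420))[:, :])
for c,im in(('top',a),('scene',b)):
  for q in('white_cap_bottle','free_well','yellow_cap_bottle','black_cap_bottle'):
    for r in spotter.landmark_of(q,c): print(c,q,round(r['score'],2),np.round(r['point'],3),proj(im,r['point']))
print(sensors.get_state()['clock'])
E
```

```text
top white_cap_bottle 0.97 [0.435 0.049 0.   ] [247. 225.]
top white_cap_bottle 0.78 [ 0.434 -0.042 -0.001] [285. 226.]
top white_cap_bottle 0.55 [ 0.531 -0.048  0.001] [288. 186.]
top free_well 0.63 [0.474 0.182 0.008] [193. 208.]
top yellow_cap_bottle 0.53 [0.442 0.27  0.005] [157. 221.]
top black_cap_bottle 0.78 [ 0.428 -0.342 -0.   ] [408. 229.]
scene white_cap_bottle 0.85 [ 0.431  0.055 -0.003] [271. 257.]
scene white_cap_bottle 0.82 [ 0.436 -0.038  0.005] [301. 239.]
scene free_well 0.64 [0.474 0.176 0.01 ] [215. 263.]
scene yellow_cap_bottle 0.57 [0.438 0.272 0.004] [186. 290.]
scene black_cap_bottle 0.46 [ 0.43  -0.338 -0.001] [385. 205.]
0.5
```

View pics/top1.png

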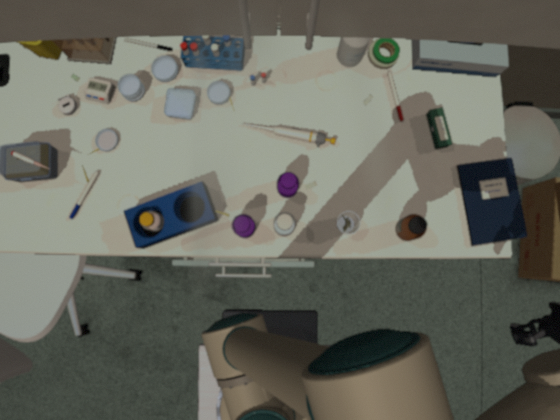

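View pics/scene1.png

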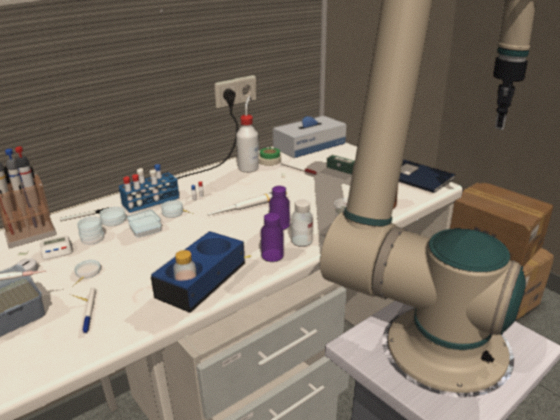

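The spotter gives three bottle candidates in the top picture: (247,225) purple, (288,186) purple and (285,226) with a white cap. The last one fits the description, since the others have purple caps and bodies. I'll confirm it in an enlarged crop.

```bash
python3 - <<'E'
from h import *
t=cv2.imread('pics/top1.png');s=cv2.imread('pics/scene1.png')
A=cv2.resize(t[170:260,110:310],(800,360),interpolation=3);B=cv2.resize(s[170:270,200:400],(480,240),interpolation=3)
o=np.zeros((600,800,3),np.uint8);o[:360]=A;o[360:,:480]=B;cv2.imwrite('pics/crop1.png',o)
im=cams.get_image('top')
print(back(im,(285,224),.105),back(im,(189.5,207.5),.06),proj(im,[.434,-.042,.105]))
s=sensors.get_state();print(s['position'],s['ee_rot'],s['width'],manip.grip_point_offset)
E
```

```text
[ 0.4301 -0.0396  0.105 ] [0.4697 0.1798 0.06  ] [286. 222.]
[ 0.23854428 -0.52320631  0.30393885] [4.63311134e-05 9.77212731e-01 2.12262283e-01 1.21584158e-05] 0.0851465201390338 0.0539
```

View pics/crop1.png

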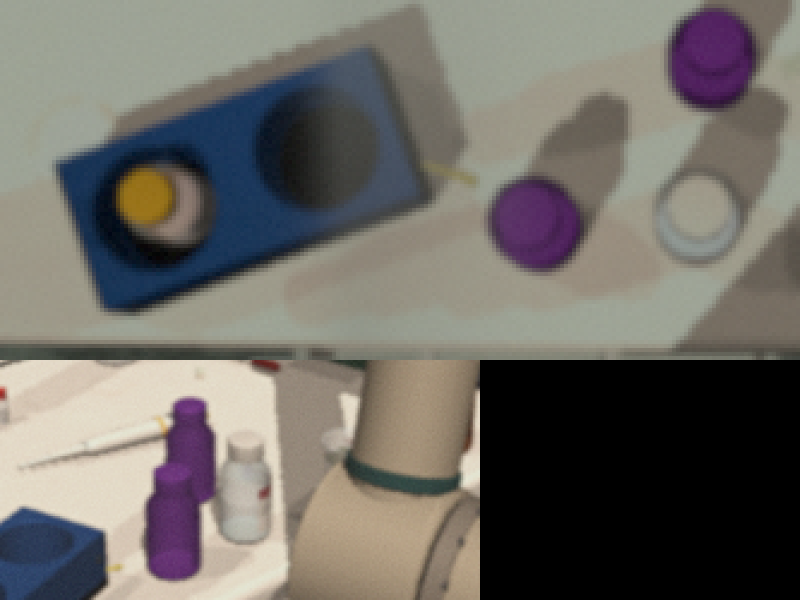

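The crop confirms it. The white-capped bottle with the red band is at top-picture pixel (284.5,221), about (0.435,-0.040). Its purple neighbours are at crop (537,222) and (712,55). The empty well's rim is at pixel (189,207), about (0.471,0.180).

Call:
drive_tool:
  targets:
    - [0.02, 0.048, 0, 2]
    - [0.02, 0.048, 0, 2]
    - [0.02, 0.048, 0, 2]
    - [0.02, 0.048, 0, 2]
    - [0.02, 0.048, 0, 2]
  jaw: 0.06
  force: 30

```text
clock: 1.18
position: [0.339, -0.2817, 0.3042]
ee_rot: [0.0, 0.955, 0.297, 0.0]
contact_force: [0.3, -1.1, -0.5]
width: 0.0598
```

Call:
drive_tool:
  targets:
    - [0.02, 0.048, 0, 2]
    - [0.02, 0.048, 0, 2]
    - [0.02, 0.048, 0, 2]
    - [0.02, 0.048, 0, 2]
    - [0.016, 0.051, 0, 2]

```text
clock: 1.8
position: [0.4353, -0.0387, 0.3043]
ee_rot: [0.001, 0.925, 0.379, 0.001]
contact_force: [0.4, -0.1, -0.7]
width: 0.0599
```

```bash
python3 - <<'E'
from h import *
a=snap('wrist','w1.png')
s=sensors.get_state();print(s['clock'],s['position'],s['width'],s['ee_rot'],s['contact_force'])
print('expected',proj(a,[.435,-.040,.105]),proj(a,[.471,.18,.06]))
for c in('wrist','top'):
 if c=='top':cams.get_image('top')
 for r in spotter.landmark_of('white_cap_bottle',c)+spotter.landmark_of('free_well',c): print(round(r['score'],2),np.round(r['point'],3))
E
```

```text
1.85 [ 0.43627237 -0.03271915  0.30427042] 0.05972134756618012 [-0.00267845  0.92442847  0.38133633  0.00272603] [ 1.33858259  5.5038791  -0.90434797]
expected [275. 205.] [134.   4.]
0.89 [0.426 0.052 0.001]
0.86 [ 0.435 -0.042 -0.003]
0.79 [ 0.525 -0.05  -0.   ]
0.55 [0.476 0.178 0.003]
0.18 [ 0.43  -0.341 -0.004]
0.48 [ 0.433 -0.043  0.   ]
0.48 [ 0.435  0.052 -0.001]
0.94 [0.472 0.181 0.007]
```

View pics/w1.png

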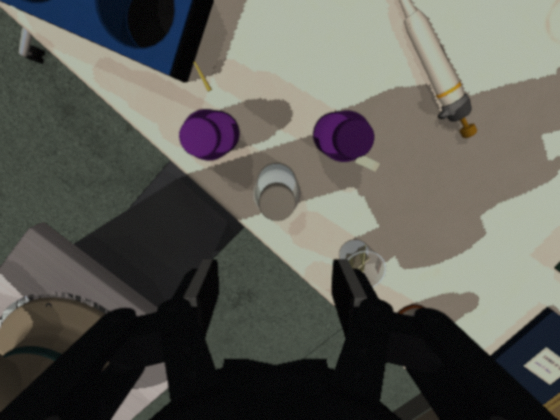

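The wrist view has the cap at about (277,203) against an expected (275,205), so the position holds. The fingertips must stay above the shoulder, so I descend to TCP z≈0.154.

Call:
drive_tool:
  targets:
    - [0, -0.001, 0, 0]
    - [0, 0, -0.03, 0]
    - [0, 0, -0.03, 0]
    - [0, 0, -0.02, 0]
    - [0, 0, -0.01, 0]

```text
clock: 2.72
position: [0.434, -0.0422, 0.213]
ee_rot: [-0.0, 0.926, 0.378, -0.001]
contact_force: [0.7, -0.4, -0.1]
width: 0.0596
```

Call:
drive_tool:
  targets:
    - [0, 0, -0.02, 0]
    - [0, 0, -0.02, 0]
    - [0, 0, -0.015, 0]
    - [0, 0, -0.005, 0]
    - [0, 0, 0, 0]

```text
clock: 3.35
position: [0.4348, -0.0416, 0.1542]
ee_rot: [0.0, 0.926, 0.378, 0.0]
contact_force: [-0.5, 0.6, 1.4]
width: 0.0603
```

```bash
python3 - <<'E'
from h import *
a=snap('wrist','w2.png')
s=sensors.get_state();print(s['position'],s['width'],s['contact_force'])
print(proj(a,[.4345,-.041,.105]),proj(a,[s['position'][0],s['position'][1],.105]))
E
```

```text
[ 0.43502627 -0.04158266  0.15445174] 0.06009668157818287 [ 0.66346655 -0.58991968 -0.49324531]
[274. 293.] [276. 293.]
```

View pics/w2.png

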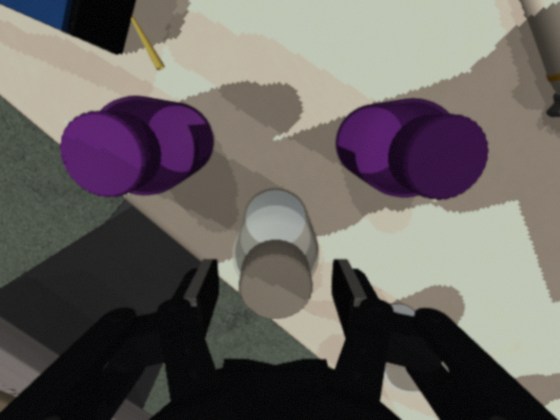

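The cap is at about (276,283) between the open fingers, with the TCP axis projecting to (276,293). It is centred along the closing line and about 4 mm forward. I nudge forward a little and close.

Call:
drive_tool:
  targets:
    - [0.002, 0.002, 0, 0]
    - [0, 0, 0, 0]
    - [0, 0, 0, 0]
    - [0, 0, 0, 0]
    - [0, 0, 0, 0]
  jaw: 0.02
  force: 35

```text
clock: 4.03
position: [0.4373, -0.0393, 0.1547]
ee_rot: [0.001, 0.926, 0.379, 0.001]
contact_force: [0.2, 0.9, 5.3]
width: 0.0347
```

Call:
drive_tool:
  targets:
    - [0, 0, 0, 0]
    - [0, 0, 0.01, 0]
    - [0, 0, 0.015, 0]
    - [0, 0, 0.02, 0]
    - [0, 0, 0.02, 0]

```text
clock: 4.65
position: [0.4361, -0.0391, 0.2196]
ee_rot: [-0.0, 0.925, 0.379, -0.0]
contact_force: [0.4, -0.1, -0.9]
width: 0.0342
```

```bash
python3 - <<'E'
from h import *
a=snap('wrist','w3.png');b=snap('scene','s3.png')
s=sensors.get_state();print(s['clock'],s['position'],s['width'],s['contact_force'])
p=s['position'];print(proj(a,[p[0],p[1],p[2]-.049]))
o=np.zeros((420,800,3),np.uint8);o[:,:500]=cv2.imread('pics/w3.png')[:,:500];o[:300,500:]=cv2.resize(cv2.imread('pics/s3.png')[130:280,200:350],(300,300));cv2.imwrite('pics/c3.png',o)
E
```

```text
4.75 [ 0.43758666 -0.03944814  0.22087053] 0.03446168430058695 [ 0.29289919  0.03394167 -0.887477  ]
[278. 294.]
```

View pics/c3.png

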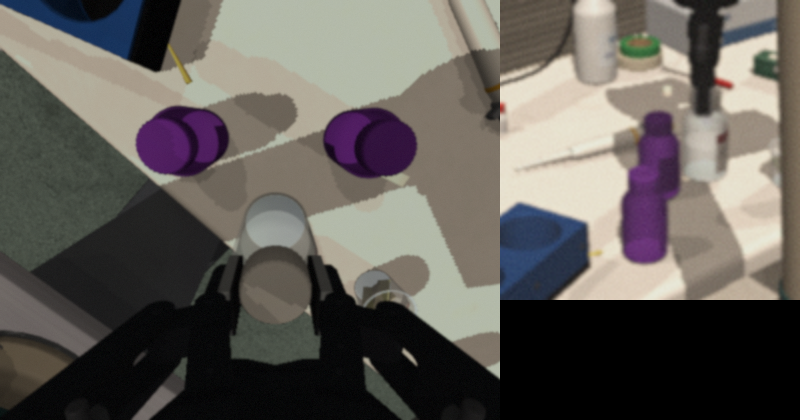

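Held by the cap (34.5 mm opening) and hanging upright. Next I lift clear of the purple bottles and carry it to the well.

Call:
drive_tool:
  targets:
    - [0, 0, 0.015, 0]
    - [0, 0, 0.025, 0]
    - [0, 0, 0.025, 0]
    - [0, 0, 0.015, 0]
    - [0, 0, 0.005, 0]

```text
clock: 5.38
position: [0.4365, -0.0392, 0.304]
ee_rot: [0.0, 0.925, 0.379, 0.0]
contact_force: [0.2, 1.2, -0.9]
width: 0.0344
```

Call:
drive_tool:
  targets:
    - [0.003, 0.015, 0, 0]
    - [0.005, 0.03, 0, 0]
    - [0.006, 0.04, 0, 0]
    - [0.006, 0.04, 0, 0]
    - [0.006, 0.04, 0, 0]

```text
clock: 6.0
position: [0.462, 0.128, 0.3026]
ee_rot: [-0.0, 0.925, 0.379, -0.001]
contact_force: [0.4, -0.9, -1.7]
width: 0.0347
```

Call:
drive_tool:
  targets:
    - [0.006, 0.03, 0, 0]
    - [0.003, 0.016, 0, 0]
    - [0.001, 0.008, 0, 0]
    - [0, 0, 0, 0]
    - [0, 0, 0, 0]

```text
clock: 6.62
position: [0.4724, 0.179, 0.3039]
ee_rot: [0.0, 0.926, 0.378, -0.0]
contact_force: [0.5, -0.1, -0.9]
width: 0.0347
```

Call:
drive_tool:
  targets:
    - [0, 0, -0.02, 0]
    - [0, 0, -0.025, 0]
    - [0, 0, -0.02, 0]
    - [0, 0, -0.01, 0]
    - [0, 0, 0, 0]

```text
clock: 7.25
position: [0.4724, 0.1792, 0.2287]
ee_rot: [0.0, 0.926, 0.378, -0.001]
contact_force: [-0.1, -0.2, -0.8]
width: 0.0342
```

```bash
python3 - <<'E'
from h import *
a=snap('wrist','w4.png');b=snap('top','t4.png');c=snap('scene','s4.png')
s=sensors.get_state();print(s['clock'],s['position'],s['width'],s['contact_force'])
p=s['position'];print('well centre exp w',proj(a,[.473,.18,.06]),'tcp@.06',proj(a,[p[0],p[1],.06]),'bottle bottom',proj(a,[p[0],p[1],p[2]-.1545]),'top:',proj(b,[.473,.18,.06]))
import math
im=cv2.imread('pics/w4.png')
o=np.zeros((420,800,3),np.uint8);o[:,:500]=im[:,:500];o[:300,500:]=cv2.resize(cv2.imread('pics/s4.png')[180:330,130:280],(300,300));cv2.imwrite('pics/c4.png',o)
for r in spotter.landmark_of('free_well','wrist')+spotter.landmark_of('white_cap_bottle','wrist')+spotter.landmark_of('white_cap_bottle','scene')+spotter.landmark_of('white_cap_bottle','top'): print(round(r['score'],2),np.round(r['point'],3))
E
```

```text
7.4 [0.47315783 0.1797577  0.2298458 ] 0.034524518726659535 [ 0.16659058 -0.19267339 -0.80928068]
well centre exp w [275. 212.] tcp@.06 [275. 212.] bottle bottom [275. 218.] top: [189. 206.]
0.55 [0.473 0.177 0.003]
0.9 [0.472 0.178 0.071]
0.58 [ 0.523 -0.051  0.   ]
0.81 [ 0.427  0.055 -0.001]
0.72 [ 0.528 -0.046 -0.001]
0.58 [0.472 0.18  0.079]
0.84 [ 0.434  0.053 -0.001]
0.81 [ 0.532 -0.048 -0.001]
0.8 [0.471 0.175 0.074]
0.59 [ 0.426 -0.342 -0.004]
0.44 [0.474 0.182 0.008]
```

View pics/c4.png

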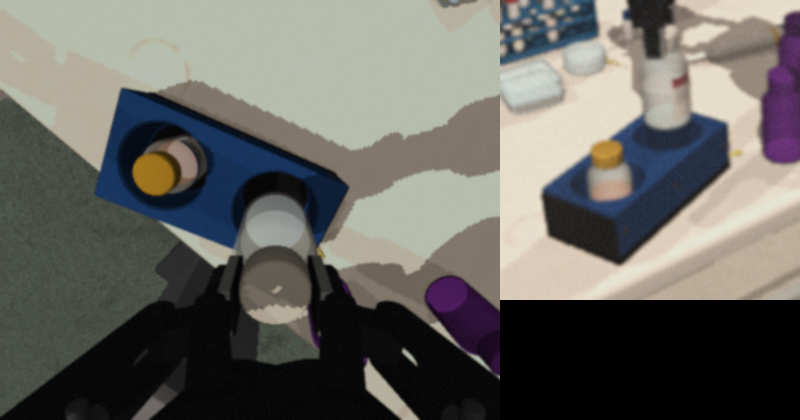

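The well rim spans x 231–320 and its centre is at about (275,214). The bottle base is in line with it (far edge at y≈193), within about 3 mm. The yellow bottle is untouched. I lower slowly.

Call:
drive_tool:
  targets:
    - [0.001, 0.001, -0.01, 0]
    - [0, 0, -0.012, 0]
    - [0, 0, -0.012, 0]
    - [0, 0, -0.01, 0]
    - [0, 0, -0.006, 0]

```text
clock: 8.22
position: [0.4733, 0.1807, 0.1779]
ee_rot: [-0.0, 0.926, 0.379, -0.001]
contact_force: [-0.3, -0.1, -2.0]
width: 0.0345
```

Call:
drive_tool:
  targets:
    - [0, 0, -0.006, 0]
    - [0, 0, -0.005, 0]
    - [0, 0, -0.003, 0]
    - [0, 0, -0.002, 0]
    - [0, 0, -0.001, 0]

```text
clock: 8.85
position: [0.4736, 0.1808, 0.162]
ee_rot: [0.0, 0.926, 0.379, 0.0]
contact_force: [-0.2, 0.8, -0.6]
width: 0.0343
```

Call:
drive_tool:
  targets:
    - [0, 0, -0.001, 0]
    - [0, 0, -0.001, 0]
    - [0, 0, 0, 0]
    - [0, 0, 0, 0]
    - [0, 0, 0, 0]

```text
clock: 9.48
position: [0.4736, 0.1808, 0.16]
ee_rot: [0.0, 0.926, 0.379, 0.0]
contact_force: [0.5, 1.0, -1.5]
width: 0.0342
```

No floor contact yet (Fz ≈ −1), so I continue in 1 mm steps.

Call:
drive_tool:
  targets:
    - [0, 0, -0.001, 0]
    - [0, 0, 0, 0]
    - [0, 0, 0, 0]
    - [0, 0, 0, 0]
    - [0, 0, 0, 0]

```text
clock: 10.1
position: [0.4737, 0.1809, 0.1598]
ee_rot: [0.0, 0.926, 0.379, 0.001]
contact_force: [-2.0, 0.6, 5.5]
width: 0.0346
```

Call:
drive_tool:
  targets:
    - [0, 0, -0.001, 0]
    - [0, 0, 0, 0]
    - [0, 0, 0, 0]
    - [0, 0, 0, 0]
    - [0, 0, 0, 0]

```text
clock: 10.72
position: [0.4739, 0.181, 0.1598]
ee_rot: [0.0, 0.926, 0.379, 0.001]
contact_force: [-2.9, 0.0, 11.8]
width: 0.0344
```

Floor contact came at z≈0.160, as predicted. I relax the pressure, open, and retreat.

Call:
drive_tool:
  targets:
    - [0, 0, 0.001, 0]
    - [0, 0, 0, 0]
    - [0, 0, 0, 0]
    - [0, 0, 0, 0]
    - [0, 0, 0, 0]

```text
clock: 11.35
position: [0.4738, 0.1809, 0.1598]
ee_rot: [0.0, 0.926, 0.379, 0.001]
contact_force: [-0.7, -0.2, 7.4]
width: 0.0345
```

Call:
drive_tool:
  targets:
    - [0, 0, 0, 0]
    - [0, 0, 0, 0]
    - [0, 0, 0, 0]
    - [0, 0, 0, 0]
    - [0, 0, 0, 0]
  jaw: 0.06

```text
clock: 11.98
position: [0.4735, 0.1808, 0.1588]
ee_rot: [0.0, 0.926, 0.379, -0.0]
contact_force: [-0.8, 0.1, -0.6]
width: 0.0598
```

Call:
drive_tool:
  targets:
    - [0, 0, 0.01, 0]
    - [0, 0, 0.02, 0]
    - [0, 0, 0.03, 0]
    - [0, 0, 0.03, 0]
    - [0, 0, 0.02, 0]

```text
clock: 12.6
position: [0.474, 0.1809, 0.2713]
ee_rot: [0.0, 0.925, 0.379, 0.001]
contact_force: [0.2, -0.0, -0.2]
width: 0.0604
```

Call:
drive_tool:
  targets:
    - [-0.01, -0.02, 0.02, 0]
    - [-0.01, -0.03, 0, 0]
    - [-0.01, -0.03, 0, 0]
    - [-0.01, -0.02, 0, 0]
    - [0, 0, 0, 0]

```text
clock: 13.22
position: [0.433, 0.08, 0.2897]
ee_rot: [0.0, 0.926, 0.378, 0.0]
contact_force: [-0.3, 1.2, -0.2]
width: 0.0599
```

```bash
python3 - <<'E'
from h import *
a=snap('wrist','w5.png');c=snap('scene','s5.png')
s=sensors.get_state();print(s['clock'],s['position'],s['width'],s['contact_force'])
print('wrist: exp cap top',proj(a,[.473,.18,.11]),'well',proj(a,[.473,.18,.06]))
o=np.zeros((420,800,3),np.uint8);o[:,:500]=cv2.imread('pics/w5.png')[:,:500];o[:300,500:]=cv2.resize(cv2.imread('pics/s5.png')[180:330,130:280],(300,300));cv2.imwrite('pics/c5.png',o)
for q in('white_cap_bottle','yellow_cap_bottle','black_cap_bottle','free_well'):
 for k in('wrist','scene'):
  for r in spotter.landmark_of(q,k): print(q,k,round(r['score'],2),np.round(r['point'],3))
E
```

```text
13.325 [0.43394561 0.08108343 0.2895454 ] 0.059911808544290894 [0.74780709 0.86855278 0.23516918]
wrist: exp cap top [220.  91.] well [229.  95.]
white_cap_bottle wrist 0.85 [ 0.525 -0.049 -0.002]
white_cap_bottle wrist 0.84 [0.431 0.053 0.002]
white_cap_bottle wrist 0.67 [0.473 0.175 0.001]
white_cap_bottle scene 0.96 [0.428 0.057 0.   ]
white_cap_bottle scene 0.81 [0.474 0.182 0.009]
white_cap_bottle scene 0.64 [ 0.526 -0.049 -0.001]
yellow_cap_bottle wrist 0.7 [0.439 0.268 0.003]
yellow_cap_bottle scene 0.84 [0.44  0.271 0.006]
free_well scene 0.61 [0.472 0.18  0.009]
```

View pics/c5.png

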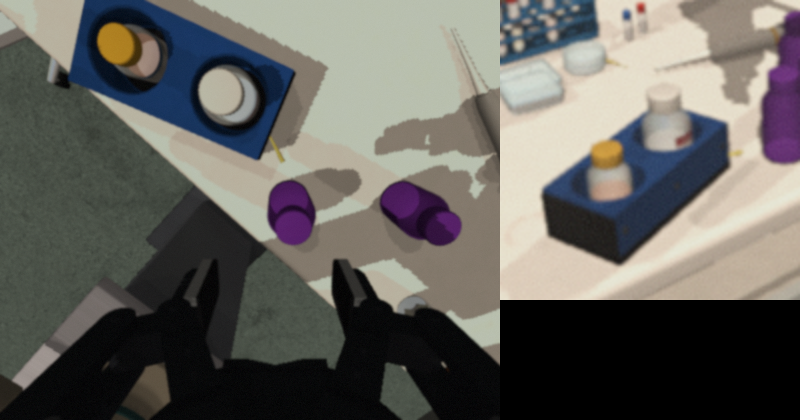

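The bottle stands upright in the well: the wrist view shows the cap at (221,92) against an expected (220,91), centred in the rim. The arm is clear of everything, so I hand in.

```bash
python3 -c "
from rig import manip
print(manip.sign_off())"
```

```text
the job is handed in; nothing more can be done
None
```

The white-capped, red-banded bottle is standing upright in the empty well of the blue stand, and I've handed the job in at about 13.3 s on the robot's clock. I gripped it by the cap, carried it over the purple look-alikes, lowered it in small steps until it touched the floor (about 12 N at most), then released it and backed off.

**Last checks:**
- **Position:** The last wrist picture shows the cap within about 1 pixel of where it should be, centred in the rim. The detectors placed the bottle within about 5 mm of the well's axis.
- **Height:** Floor contact came at the height I had predicted. The two detectors put the underside at z = 0.001 m and 0.009 m, either side of the true 0.005 m and roughly within their 4 mm error.
- **Other bottles:** The yellow-capped bottle was found in its own well and the purple look-alikes where they started. The brown bottle was not detected in the last pictures. The arm did not go near it after its first high pass over that row, and the top camera still showed it in place just before the bottle was lowered.
- **Disagreement:** While gripping, the wrist view put the cap 3–5 mm further forward than the detectors did. That was small enough not to matter for the grip or the fit.

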